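# Two strokes of the jack press

### The arm

A 7-joint arm with a two-finger parallel gripper is mounted at the origin on the work surface. World frame = base frame: x ahead of the robot, y to its left, z up, the work surface at z = 0. Lengths are in mm, angles in rad, forces in N, time in s.
With the tool pointing down it reaches from about 425 to 925 mm from the base axis. Payload 6.8 kg.
Tool frame: the origin (TCP) lies at the centre of the arm's flange, where the gripper is bolted on; the fingertips stand 173 mm ahead of it and the grasp point (between the pads) lies 155 mm ahead of it; z points along the fingers, y is the line along which they close (so a half turn about z gives the same grasp; the last joint's range is limited). The gripper opens to 85 mm and grips with 20 to 120 N. Pads are 22 mm wide; open, the fingers measure 114 mm over their backs; the gripper's body (76 mm by 85 mm) begins 54 mm behind the grasp point. The pads swing forward as they close: fully open they stand 13 mm farther back than shut.
Start: joints at [0.992, 0.477, 0.022, 1.555, -0.011, 1.109, -0.083], TCP at [306.187, -601.575, 404.708] pointing down, gripper open.
Joint ranges: [-2.96, 2.96], [-0.34, 2.1], [-1.41, 1.46], [0.24, 2.44], [-1.37, 4.51], [0.17, 1.92], [-2.96, 2.96]. Speed limits (rad/s): [2.39, 2.39, 3.14, 3.14, 3.14, 3.14, 3.14].

### API

Orientations are given as a unit quaternion [w, x, y, z].
In Python, from station import env, imaging, order gives the robot as it stands.
- The arm moves only by the tool step_arm, never from a script. Its argument "moves" is a list that holds one entry, the list of rows, each a list of 6 numbers: the shift along the tool's x, y, z in mm, then the turn, a rotation vector about the tool's x, y, z in rad. In form: [[[dx, dy, dz, ax, ay, az], ...]]. A call has 1 to 10 rows; each row shifts and turns the commanded pose from where the row before left it, along the tool's axes as they then stand; what a row does not reach is not made up. A row lasts 1/8 s, in which the tool goes at most 62.5 mm and 10.7 degrees, less where a joint would pass 70% of its speed; a pose out of reach is approached as far as the arm can. A call with a gripper value outside its range is refused whole. "grip" is the opening, from 0 (shut) to 1 (fully open), set as the call begins (left out, the last holds). The fingers move at their own pace and stop on an object; "grip_force" is the grip in N (left out, the last holds). Time passes only in rows, so rows that do not move let the fingers close. It gives the time, the measured TCP pose, the force, the opening and the grip force at its end, in the units of the state.
- env.get_obs(): the state, without advancing time (a new reading comes with each control period).
- imaging.snapshot(name): name is "scene" or "top" or "wrist"; returns a dict with "img" (480x640x3 uint8, red, green, blue), "intrinsics" (3x3 intrinsics, pixels), "R" (3x3) and "t" (3): a world point X has camera coordinates R X + t. Camera axes: x right, y down, z forward; pixel columns grow to the right and rows downward; lengths in mm; the calibration is good to about 2 mm. A picture is of the moment at which its call begins. There is no depth.
- order.hand_in(): hands the job in; it is judged then, once.
Trained networks look in the newest picture that a camera, given by its name, has taken for a name from the list of things; names that differ only in an ending like _2 or _b are one class to them, and where a whole thing is asked for, a point or a joint stands for the part that bears it (a point fixed in the world has none). Each returns a list of dicts, best first, with "conf" (0 to 1); they miss things now and then, are a little off and sometimes report something else, mostly with a low value. They report only what shows in the picture. A call takes as long as a camera call.
- imaging.recognise(camera, query): "box" ([left, top, right, bottom] in pixels, round what is visible of it).
- imaging.outline_of(camera, query): "mask" (480x640 bool, what is visible of it) and "box" ([left, top, right, bottom] in pixels, round what is visible of it).
- imaging.landmark_of(camera, query): "position" ([column, row] in pixels: a listed point, or the origin of a listed thing).
The state is a dict: "time_s": time; "q": joint angles; "dq": joint speeds; "effort": joint torques, N m; "eef_pos": TCP position; "orientation": TCP orientation; "wrist_force": force on the tool from outside, world axes, zero at the start; "moment": the same for the moment, N m; "grip_width": finger opening in mm; "gripper_force": force on a finger pad.
Only numpy, scipy, OpenCV 4.12 (cv2) and the standard library are available. Lean on these libraries where they do the work, as an engineer would, in place of code of your own. Each camera call takes 0.05 s, during which the arm holds its last target. There are 200 camera calls.

### The job

On the comms-room bench, work the jack press: take the upright handle on its crank arm and wind it two full turns clockwise (seen from above), so that the ram goes in and out twice and the handle ends where it began, at the front of the press. Each turn has a heavy point as the ram presses and then springs back: keep the handle in hand through it at a steady, unhurried pace, several seconds to a turn, so that the crank never races ahead or kicks back. Then let go, and leave the spool winder with its own small crank alone.

Things in the scene. Friction and masses are not known exactly. Their poses are not given: they have to be found in the camera images.
- press: Fixed bench press: grey bed plate 320 x 120 x 20 mm, steel crank arm on top at its front end, then a brass rod, a steel ram and a patch strip with white jacks. Origin on the crank's vertical axle at bench height; the bed reaches from -80 to +240 mm along its x, which points along the ram (away from the robot, give or take 23 degrees). Axle top at 99 mm, the rest below 75 mm.
- press_crank (a joint): Crank angle (rad) about the press's axle, clockwise from above positive. 0 at the start: arm towards the press's -x. 6.28 is a turn; stops at -0.15 and 12.82. Each half turn pushes the ram 40 mm against a spring: the handle needs 2 N at first, about 9 N near 2.1 rad of each turn; in the second half the spring drives it on with up to 6 N. Stays put at a turn's start, runs off if let go loaded.
- press_handle: Upright black handle on the end of the crank arm, 65 mm from the axle: round grip 26 mm thick, 55 mm tall, that spins freely on its own pin, so the gripper need not turn with the crank. Origin at the centre of its underside, 101 mm above the bench, z up; top at 156 mm. The arm's top is at 95 mm. Pinch it from above some 30 mm over its underside.
- winder_crank (a joint): Bystander: angle (rad) of the spool winder beside the press, over 270 mm off axle to axle: a flat grey spool 160 mm across with a 30 mm ball knob on its upper flange (knob top at 137 mm). Turns easily; not to be moved.

How it is judged:
By the outcome, as a careful person would: the job done as asked, in the order asked, and still so for the second after the job is handed in, with the robot touching nothing.
It also fails if it takes over 72 s, if anything falls off the work surface, if the arm or the gripper's body presses on something with over 40 N, if the wrist force passes 120 N, or if a joint passes its speed limit or range.

## Working session

There is one attempt and no reset: what is moved stays moved. The work goes in short steps, Python scripts to look and compute and a tool call to move; the robot and the scene stay as the last step left them, time stands still between calls to the robot, and variables do not carry over. Pictures are saved under pics/ and viewed, at most 10 in all, crops included, and the job is handed in when it is done.

Besides the shell and the picture viewer there is one more tool, called after ">>>" as name(argument=value, ...), one argument or row to a line, values as JSON. step_arm: Moves the arm, as the interface text tells. Its arguments: {"type":"object","properties":{"moves":{"type":"array"},"grip":{"type":"number"},"grip_force":{"type":"number"}},"required":["moves"]}

```bash
mkdir -p pics
cat > h.py <<'E'
from station import env, imaging, order
import numpy as np, cv2
def ray(s,px):
    K,R,t=np.array(s["intrinsics"]),np.array(s["R"]),np.array(s["t"])
    return -R.T@t, R.T@np.linalg.solve(K,[px[0],px[1],1])
def at(s,px,z):
    c,d=ray(s,px); return c+d*(z-c[2])/d[2]
E
python3 - <<'E'
from h import *
o=env.get_obs(); print(o)
ims=[]
for c in ("scene","top"):
    s=imaging.snapshot(c); cv2.imwrite(f"pics/{c}0.png",s["img"][:,:,::-1])
    print(c,-np.array(s["R"]).T@s["t"])
    for q,z in (("press",0),("press_handle",101),("winder_crank",100)):
        for d in imaging.landmark_of(c,q)[:2]: print(c,q,d, at(s,d["position"],z))
    for d in imaging.recognise(c,"press_handle")[:2]: print(d)
E
```

```text
{'time_s': 0.0, 'q': array([ 0.99188988,  0.47783367,  0.02233281,  1.55649663, -0.01151814,
        1.10929679, -0.08310887]), 'dq': array([-0.00087743,  0.00015915,  0.00119126, -0.00087129,  0.00251798,
        0.00017276,  0.00072131]), 'effort': array([-3.44581731e-04, -5.96443784e+01,  1.60806835e+00, -2.81195283e+01,
        1.25365428e-02,  9.16729448e-03, -2.01450001e-05]), 'eef_pos': array([ 306.06467473, -601.29832895,  403.68368922]), 'orientation': array([-9.10528063e-04,  9.72418728e-01,  2.33240025e-01, -2.82277317e-04]), 'wrist_force': array([-0.12014948, -0.31483804,  0.67516385]), 'moment': array([0.00514347, 0.01770997, 0.01454091]), 'gripper_force': 0.0, 'grip_width': 85.61821926600662}
scene [ 954.82606806 -302.34640964  741.29457942]
scene press {'position': [420.3, 262.3], 'conf': 0.87} [586.72564963 142.85797986   0.        ]
scene press_handle {'position': [397.1, 193.4], 'conf': 0.68} [519.98402399 142.5715661  101.        ]
scene press_handle {'position': [418.6, 259.8], 'conf': 0.52} [632.30750249  83.2668784  101.        ]Traceback (most recent call last):
  File "<stdin>", line 8, in <module>
ValueError: it knows: press, press_handle
```

Run:
```python
from h import *
for c in ("scene","top"):
    s=imaging.snapshot(c); cv2.imwrite(f"pics/{c}1.png",s["img"][:,:,::-1])
    for q,z in (("press",0),("press_handle",101)):
        for d in imaging.landmark_of(c,q)[:2]: print(c,q,d, at(s,d["position"],z))
    for d in imaging.recognise(c,"press_handle")[:2]: print(d)
cv2.imwrite("pics/both.png",cv2.resize(np.hstack([cv2.imread("pics/scene1.png"),cv2.imread("pics/top1.png")])[:, :],(800,300)))
```

```text
scene press {'position': [418.6, 259.5], 'conf': 0.7} [580.99173694 144.4973691    0.        ]
scene press_handle {'position': [395.3, 192.8], 'conf': 0.64} [517.40091286 141.256465   101.        ]
{'box': [388.0, 160.9, 405.4, 201.5], 'conf': 0.57}
{'box': [360.3, 161.3, 586.4, 391.1], 'conf': 0.34}
top press {'position': [253.4, 211.4], 'conf': 0.76} [581.54690076 147.4304779    0.        ]
top press_handle {'position': [251.6, 238.6], 'conf': 0.78} [516.94978263 136.9775502  101.        ]
{'box': [238.3, 227.8, 259.7, 246.7], 'conf': 0.65}
```

View pics/top1.png

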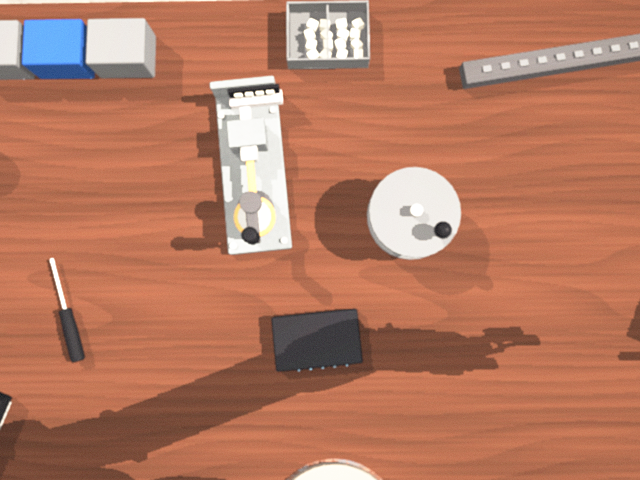

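View pics/scene1.png

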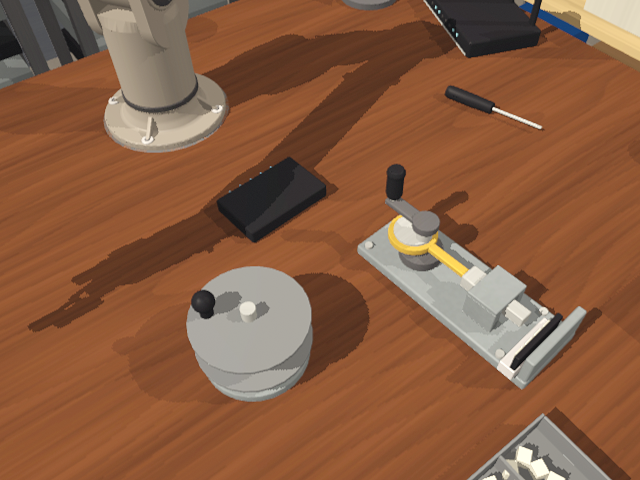

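Top view: handle at pixel (250,235), axle at (250,203) and the bed running up the image. The winder is to the right at (415,212). This puts the handle near (517,139), the axle near (582,145), and the press yaw at about +5°.

>>> step_arm(
  moves=[
    [[0,0,0,0,0,0.1177],[0,0,0,0,0,0.1177],[0,0,0,0,0,0.1177],[0,0,0,0,0,0.1177],[6,-20,0,0,0,0],[12,-44,0,0,0,0],[14,-48,0,0,0,0],[14,-48,0,0,0,0],[14,-48,0,0,0,0],[14,-48,0,0,0,0]],
  ],
  grip=1,
)

```text
time_s: 1.8
eef_pos: [380.5, -344.0, 405.0]
orientation: [0.0, 1.0, -0.0, 0.0]
wrist_force: [0.1, 0.6, -0.3]
grip_width: 85.5
gripper_force: 0.0
```

>>> step_arm(
  moves=[
    [[14,-48,0,0,0,0],[14,-48,0,0,0,0],[14,-48,0,0,0,0],[14,-48,0,0,0,0],[14,-48,0,0,0,0],[14,-48,0,0,0,0],[14,-48,0,0,0,0],[14,-48,0,0,0,0],[14,-48,0,0,0,0],[8,-28,0,0,0,0]],
  ],
)

```text
time_s: 3.05
eef_pos: [514.5, 117.2, 405.0]
orientation: [-0.001, 1.0, 0.001, 0.0]
wrist_force: [-0.1, -0.3, 0.6]
grip_width: 85.4
gripper_force: 0.0
```

>>> step_arm(
  moves=[
    [[3,-12,0,0,0,0],[0,0,0,0,0,0]],
  ],
)

```text
time_s: 3.3
eef_pos: [517.2, 126.4, 404.6]
orientation: [0.0, 1.0, 0.0, -0.0]
wrist_force: [-0.6, -0.2, -0.6]
grip_width: 85.1
gripper_force: 0.0
```

Run:
```python
from h import *
for c in ("wrist","scene"):
    s=imaging.snapshot(c); cv2.imwrite(f"pics/{c}2.png",s["img"][:,:,::-1])
    for q,z in (("press",0),("press_handle",101)):
        for d in imaging.landmark_of(c,q)[:2]: print(c,q,d, at(s,d["position"],z))
    for d in imaging.recognise(c,"press_handle")[:2]: print(d)
    print(s["intrinsics"], ray(s,(320,240)))
    P=lambda X:(lambda v:v[:2]/v[2])(np.array(s["intrinsics"])@(np.array(s["R"])@np.array(X)+s["t"]))
    print(P([517,139,156]),P([582,145,99]))
print(env.get_obs()["q"])
```

```text
wrist press {'position': [304.8, 130.4], 'conf': 0.73} [584.68090721 139.55427169   0.        ]
wrist press_handle {'position': [307.6, 224.0], 'conf': 0.96} [521.51895504 134.5010339  101.        ]
{'box': [282.1, 209.6, 327.1, 265.6], 'conf': 0.94}
[[384.51444069   0.         319.97337271]
 [  0.         384.51444069 240.28667323]
 [  0.           0.           1.        ]] (array([594.57984859, 125.80175444, 372.84016672]), array([-0.2994589 , -0.00133786, -0.95410856]))
[297.42292779 255.16827007] [291.68145439 138.39846537]
scene press {'position': [417.0, 261.3], 'conf': 0.75} [582.1050785  140.08311328   0.        ]
scene press_handle {'position': [393.0, 192.3], 'conf': 0.93} [514.51319461 139.2090581  101.        ]
{'box': [387.2, 163.0, 405.1, 201.4], 'conf': 0.76}
[[590.61870754   0.         331.69465546]
 [  0.         590.61870754 240.99533269]
 [  0.           0.           1.        ]] (array([ 954.82606806, -302.34640964,  741.29457942]), array([-0.52197296,  0.36172713, -0.77271768]))
[396.79410999 166.47586565] [426.51470159 218.14712047]
[-0.08046712  0.26345674 -0.32623451  1.87822262  0.09871391  1.01540329
 -2.0203139 ]
```

View pics/wrist2.png

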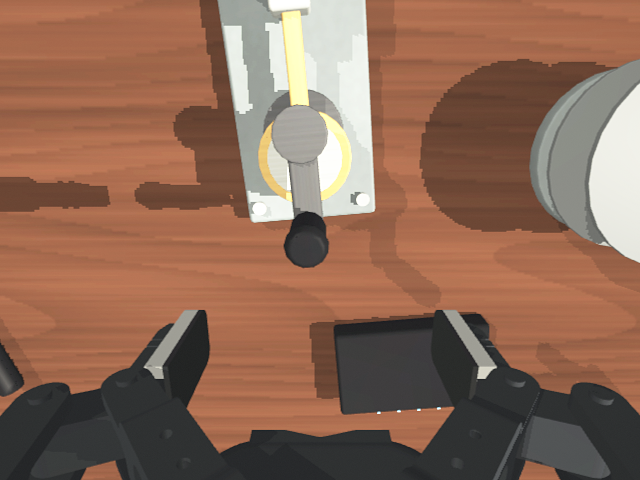

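Wrist view: handle top is centred at (306,246) and the axle cap at (300,133). Refined positions are handle (521,135) and axle (585,140). Descending now.

>>> step_arm(
  moves=[
    [[2,-4,10,0,0,0],[2,-4,20,0,0,0],[0,0,24,0,0,0],[0,0,24,0,0,0],[0,0,20,0,0,0],[0,0,12,0,0,0],[0,0,8,0,0,0],[0,0,0,0,0,0]],
  ],
)

```text
time_s: 4.7
eef_pos: [521.2, 134.5, 286.4]
orientation: [0.0, 1.0, 0.0, -0.0]
wrist_force: [-0.2, 0.9, 0.1]
grip_width: 85.2
gripper_force: 0.0
```

>>> step_arm(
  moves=[
    [[0,0,0,0,0,0],[0,0,0,0,0,0],[0,0,0,0,0,0],[0,0,0,0,0,0],[0,0,0,0,0,0],[0,0,0,0,0,0],[0,0,0,0,0,0]],
  ],
  grip=0,
  grip_force=60,
)

```text
time_s: 5.58
eef_pos: [521.4, 134.5, 287.3]
orientation: [-0.0, 1.0, -0.0, 0.0]
wrist_force: [-1.5, -0.4, 5.7]
grip_width: 25.0
gripper_force: 58.5
```

Run:
```python
from h import *
s=imaging.snapshot("wrist"); cv2.imwrite("pics/wrist3.png",s["img"][:,:,::-1])
for q,z in (("press",0),("press_handle",101)):
    for d in imaging.landmark_of("wrist",q)[:1]: print(q,d, at(s,d["position"],z))
o=env.get_obs();print(o["eef_pos"],o["wrist_force"],o["grip_width"],o["gripper_force"])
```

```text
press {'position': [311.2, 140.4], 'conf': 0.88} [586.11307544 139.38245432   0.        ]
press_handle {'position': [319.9, 304.0], 'conf': 0.97} [520.6801217  133.81305753 101.        ]
[521.3802154  134.52909015 287.28216142] [-2.0148568   0.99416781  5.83316933] 25.071427076053997 58.47563320538029
```

View pics/wrist3.png

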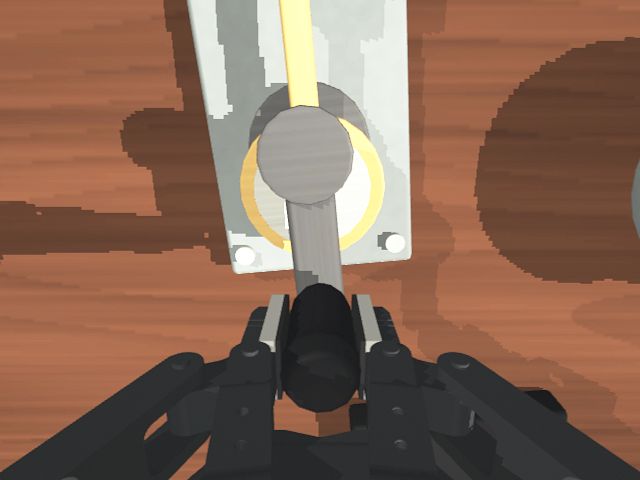

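The grip is sound: width is 25 mm, side forces are small, and the handle sits centred between the pads. Next I'll work out the arc rows.

Run:
```python
import numpy as np
st=[2,4]+[6]*118+[4,2]
th=np.radians(184.7-np.r_[0,np.cumsum(st)])
p=np.round(65*np.c_[np.cos(th),-np.sin(th)],1)   # tool x=world x, tool y=-world y
d=np.round(np.diff(p,axis=0),1)
for i in range(0,122,10): print(i,[[*map(float,r),0,0,0,0] for r in d[i:i+10]], "end world", p[min(i+10,122)]*[1,-1]+[521.4+64.8,134.5+5.3])
```

```text
0 [[-0.1, -2.2, 0, 0, 0, 0], [-0.1, -4.6, 0, 0, 0, 0], [0.5, -6.8, 0, 0, 0, 0], [1.2, -6.7, 0, 0, 0, 0], [2.0, -6.5, 0, 0, 0, 0], [2.5, -6.3, 0, 0, 0, 0], [3.3, -6.0, 0, 0, 0, 0], [3.8, -5.6, 0, 0, 0, 0], [4.4, -5.2, 0, 0, 0, 0], [4.9, -4.7, 0, 0, 0, 0]] end world [543.8 189.1]
10 [[5.4, -4.1, 0, 0, 0, 0], [5.8, -3.6, 0, 0, 0, 0], [6.1, -3.0, 0, 0, 0, 0], [6.4, -2.3, 0, 0, 0, 0], [6.6, -1.6, 0, 0, 0, 0], [6.8, -0.9, 0, 0, 0, 0], [6.8, -0.2, 0, 0, 0, 0], [6.8, 0.5, 0, 0, 0, 0], [6.7, 1.2, 0, 0, 0, 0], [6.5, 2.0, 0, 0, 0, 0]] end world [607.7 201.1]
20 [[6.3, 2.5, 0, 0, 0, 0], [6.0, 3.3, 0, 0, 0, 0], [5.6, 3.8, 0, 0, 0, 0], [5.2, 4.4, 0, 0, 0, 0], [4.7, 4.9, 0, 0, 0, 0], [4.1, 5.4, 0, 0, 0, 0], [3.6, 5.8, 0, 0, 0, 0], [3.0, 6.1, 0, 0, 0, 0], [2.3, 6.4, 0, 0, 0, 0], [1.6, 6.6, 0, 0, 0, 0]] end world [650.1 151.9]
30 [[0.9, 6.8, 0, 0, 0, 0], [0.2, 6.8, 0, 0, 0, 0], [-0.5, 6.8, 0, 0, 0, 0], [-1.2, 6.7, 0, 0, 0, 0], [-2.0, 6.5, 0, 0, 0, 0], [-2.5, 6.3, 0, 0, 0, 0], [-3.3, 6.0, 0, 0, 0, 0], [-3.8, 5.6, 0, 0, 0, 0], [-4.4, 5.2, 0, 0, 0, 0], [-4.9, 4.7, 0, 0, 0, 0]] end world [628.6  90.5]
40
[... 1617 characters left out ...]
[-4.9, 4.7, 0, 0, 0, 0]] end world [628.6  90.5]
100 [[-5.4, 4.1, 0, 0, 0, 0], [-5.8, 3.6, 0, 0, 0, 0], [-6.1, 3.0, 0, 0, 0, 0], [-6.4, 2.3, 0, 0, 0, 0], [-6.6, 1.6, 0, 0, 0, 0], [-6.8, 0.9, 0, 0, 0, 0], [-6.8, 0.2, 0, 0, 0, 0], [-6.8, -0.5, 0, 0, 0, 0], [-6.7, -1.2, 0, 0, 0, 0], [-6.5, -2.0, 0, 0, 0, 0]] end world [564.7  78.5]
110 [[-6.3, -2.5, 0, 0, 0, 0], [-6.0, -3.3, 0, 0, 0, 0], [-5.6, -3.8, 0, 0, 0, 0], [-5.2, -4.4, 0, 0, 0, 0], [-4.7, -4.9, 0, 0, 0, 0], [-4.1, -5.4, 0, 0, 0, 0], [-3.6, -5.8, 0, 0, 0, 0], [-3.0, -6.1, 0, 0, 0, 0], [-2.3, -6.4, 0, 0, 0, 0], [-1.6, -6.6, 0, 0, 0, 0]] end world [522.3 127.7]
120 [[-0.7, -4.5, 0, 0, 0, 0], [-0.2, -2.3, 0, 0, 0, 0]] end world [521.4 134.5]
```

>>> step_arm(
  moves=[
    [[-0.1,-2.2,0,0,0,0],[-0.1,-4.6,0,0,0,0],[0.5,-6.8,0,0,0,0],[1.2,-6.7,0,0,0,0],[2.0,-6.5,0,0,0,0],[2.5,-6.3,0,0,0,0],[3.3,-6.0,0,0,0,0],[3.8,-5.6,0,0,0,0],[4.4,-5.2,0,0,0,0],[4.9,-4.7,0,0,0,0]],
  ],
)

```text
time_s: 6.98
eef_pos: [543.2, 189.5, 287.2]
orientation: [0.0, 1.0, 0.0, -0.0]
wrist_force: [-3.7, -0.7, 8.5]
grip_width: 25.5
gripper_force: 58.6
```

>>> step_arm(
  moves=[
    [[5.4,-4.1,0,0,0,0],[5.8,-3.6,0,0,0,0],[6.1,-3.0,0,0,0,0],[6.4,-2.3,0,0,0,0],[6.6,-1.6,0,0,0,0],[6.8,-0.9,0,0,0,0],[6.8,-0.2,0,0,0,0],[6.8,0.5,0,0,0,0],[6.7,1.2,0,0,0,0],[6.5,2.0,0,0,0,0]],
  ],
)

```text
time_s: 8.22
eef_pos: [605.9, 202.8, 287.3]
orientation: [-0.001, 1.0, 0.001, -0.002]
wrist_force: [-9.6, 1.6, 9.9]
grip_width: 25.0
gripper_force: 58.7
```

>>> step_arm(
  moves=[
    [[6.3,2.5,0,0,0,0],[6.0,3.3,0,0,0,0],[5.6,3.8,0,0,0,0],[5.2,4.4,0,0,0,0],[4.7,4.9,0,0,0,0],[4.1,5.4,0,0,0,0],[3.6,5.8,0,0,0,0],[3.0,6.1,0,0,0,0],[2.3,6.4,0,0,0,0],[1.6,6.6,0,0,0,0]],
  ],
)

```text
time_s: 9.48
eef_pos: [649.6, 153.9, 287.4]
orientation: [-0.002, 1.0, 0.001, 0.0]
wrist_force: [-2.1, 3.6, 5.3]
grip_width: 25.5
gripper_force: 58.6
```

>>> step_arm(
  moves=[
    [[0.9,6.8,0,0,0,0],[0.2,6.8,0,0,0,0],[-0.5,6.8,0,0,0,0],[-1.2,6.7,0,0,0,0],[-2.0,6.5,0,0,0,0],[-2.5,6.3,0,0,0,0],[-3.3,6.0,0,0,0,0],[-3.8,5.6,0,0,0,0],[-4.4,5.2,0,0,0,0],[-4.9,4.7,0,0,0,0]],
  ],
)

```text
time_s: 10.72
eef_pos: [627.3, 90.0, 287.2]
orientation: [0.0, 1.0, -0.0, -0.001]
wrist_force: [-8.6, 1.0, 11.8]
grip_width: 25.4
gripper_force: 58.9
```

>>> step_arm(
  moves=[
    [[-5.4,4.1,0,0,0,0],[-5.8,3.6,0,0,0,0],[-6.1,3.0,0,0,0,0],[-6.4,2.3,0,0,0,0],[-6.6,1.6,0,0,0,0],[-6.8,0.9,0,0,0,0],[-6.8,0.2,0,0,0,0],[-6.8,-0.5,0,0,0,0],[-6.7,-1.2,0,0,0,0],[-6.5,-2.0,0,0,0,0]],
  ],
)

```text
time_s: 11.98
eef_pos: [564.8, 78.9, 287.3]
orientation: [-0.001, 1.0, 0.0, 0.001]
wrist_force: [1.2, 4.9, 3.8]
grip_width: 25.3
gripper_force: 58.7
```

>>> step_arm(
  moves=[
    [[-6.3,-2.5,0,0,0,0],[-6.0,-3.3,0,0,0,0],[-5.6,-3.8,0,0,0,0],[-5.2,-4.4,0,0,0,0],[-4.7,-4.9,0,0,0,0],[-4.1,-5.4,0,0,0,0],[-3.6,-5.8,0,0,0,0],[-3.0,-6.1,0,0,0,0],[-2.3,-6.4,0,0,0,0],[-1.6,-6.6,0,0,0,0]],
  ],
)

```text
time_s: 13.22
eef_pos: [522.6, 126.2, 287.2]
orientation: [0.001, 1.0, -0.001, 0.001]
wrist_force: [2.1, -2.6, 9.0]
grip_width: 25.0
gripper_force: 58.9
```

>>> step_arm(
  moves=[
    [[-0.9,-6.8,0,0,0,0],[-0.2,-6.8,0,0,0,0],[0.5,-6.8,0,0,0,0],[1.2,-6.7,0,0,0,0],[2.0,-6.5,0,0,0,0],[2.5,-6.3,0,0,0,0],[3.3,-6.0,0,0,0,0],[3.8,-5.6,0,0,0,0],[4.4,-5.2,0,0,0,0],[4.9,-4.7,0,0,0,0]],
  ],
)

```text
time_s: 14.48
eef_pos: [542.7, 188.9, 287.2]
orientation: [0.001, 1.0, -0.0, -0.001]
wrist_force: [-5.4, 0.2, 13.7]
grip_width: 25.3
gripper_force: 59.1
```

>>> step_arm(
  moves=[
    [[5.4,-4.1,0,0,0,0],[5.8,-3.6,0,0,0,0],[6.1,-3.0,0,0,0,0],[6.4,-2.3,0,0,0,0],[6.6,-1.6,0,0,0,0],[6.8,-0.9,0,0,0,0],[6.8,-0.2,0,0,0,0],[6.8,0.5,0,0,0,0],[6.7,1.2,0,0,0,0],[6.5,2.0,0,0,0,0]],
  ],
)

```text
time_s: 15.72
eef_pos: [605.7, 202.8, 287.2]
orientation: [-0.0, 1.0, 0.001, -0.002]
wrist_force: [-8.7, 5.2, 13.4]
grip_width: 25.2
gripper_force: 59.2
```

Tracking matches the first turn, so I'll finish the second.

>>> step_arm(
  moves=[
    [[6.3,2.5,0,0,0,0],[6.0,3.3,0,0,0,0],[5.6,3.8,0,0,0,0],[5.2,4.4,0,0,0,0],[4.7,4.9,0,0,0,0],[4.1,5.4,0,0,0,0],[3.6,5.8,0,0,0,0],[3.0,6.1,0,0,0,0],[2.3,6.4,0,0,0,0],[1.6,6.6,0,0,0,0]],
  ],
)

```text
time_s: 16.98
eef_pos: [649.8, 152.8, 287.3]
orientation: [-0.001, 1.0, 0.001, 0.0]
wrist_force: [-0.8, 3.7, 8.7]
grip_width: 25.5
gripper_force: 58.9
```

>>> step_arm(
  moves=[
    [[0.9,6.8,0,0,0,0],[0.2,6.8,0,0,0,0],[-0.5,6.8,0,0,0,0],[-1.2,6.7,0,0,0,0],[-2.0,6.5,0,0,0,0],[-2.5,6.3,0,0,0,0],[-3.3,6.0,0,0,0,0],[-3.8,5.6,0,0,0,0],[-4.4,5.2,0,0,0,0],[-4.9,4.7,0,0,0,0]],
  ],
)

```text
time_s: 18.23
eef_pos: [626.9, 89.7, 287.2]
orientation: [0.001, 1.0, -0.0, -0.002]
wrist_force: [-8.2, 0.5, 14.0]
grip_width: 25.1
gripper_force: 59.3
```

>>> step_arm(
  moves=[
    [[-5.4,4.1,0,0,0,0],[-5.8,3.6,0,0,0,0],[-6.1,3.0,0,0,0,0],[-6.4,2.3,0,0,0,0],[-6.6,1.6,0,0,0,0],[-6.8,0.9,0,0,0,0],[-6.8,0.2,0,0,0,0],[-6.8,-0.5,0,0,0,0],[-6.7,-1.2,0,0,0,0],[-6.5,-2.0,0,0,0,0]],
  ],
)

```text
time_s: 19.48
eef_pos: [564.4, 79.1, 287.3]
orientation: [-0.0, 1.0, 0.0, 0.001]
wrist_force: [1.2, 4.6, 6.1]
grip_width: 25.0
gripper_force: 58.9
```

>>> step_arm(
  moves=[
    [[-6.3,-2.5,0,0,0,0],[-6.0,-3.3,0,0,0,0],[-5.6,-3.8,0,0,0,0],[-5.2,-4.4,0,0,0,0],[-4.7,-4.9,0,0,0,0],[-4.1,-5.4,0,0,0,0],[-3.6,-5.8,0,0,0,0],[-3.0,-6.1,0,0,0,0],[-2.3,-6.4,0,0,0,0],[-1.6,-6.6,0,0,0,0]],
  ],
)

```text
time_s: 20.72
eef_pos: [522.6, 126.2, 287.2]
orientation: [0.001, 1.0, -0.001, 0.001]
wrist_force: [2.1, -1.2, 9.6]
grip_width: 25.0
gripper_force: 58.9
```

>>> step_arm(
  moves=[
    [[-0.7,-4.5,0,0,0,0],[-0.2,-2.3,0,0,0,0],[0,0,0,0,0,0],[0,0,0,0,0,0]],
  ],
)

```text
time_s: 21.22
eef_pos: [521.5, 133.3, 287.2]
orientation: [0.001, 1.0, -0.001, 0.0]
wrist_force: [0.1, -0.1, 10.1]
grip_width: 25.6
gripper_force: 59.0
```

Run:
```python
from h import *
s=imaging.snapshot("wrist"); cv2.imwrite("pics/wrist4.png",s["img"][:,:,::-1])
for q,z in (("press",0),("press_handle",101)):
    for d in imaging.landmark_of("wrist",q)[:1]: print(q,d, at(s,d["position"],z))
o=env.get_obs();print(o["eef_pos"],o["wrist_force"],o["grip_width"],o["gripper_force"])
```

```text
press {'position': [310.5, 144.2], 'conf': 0.9} [ 5.83780744e+02  1.38036282e+02 -2.84217094e-14]
press_handle {'position': [318.2, 303.6], 'conf': 0.69} [520.96642024 133.02292159 101.        ]
[521.4701194  133.31321804 287.23000612] [ 0.47574093 -1.37437876  9.77100718] 25.127551442191557 58.981193338986486
```

View pics/wrist4.png

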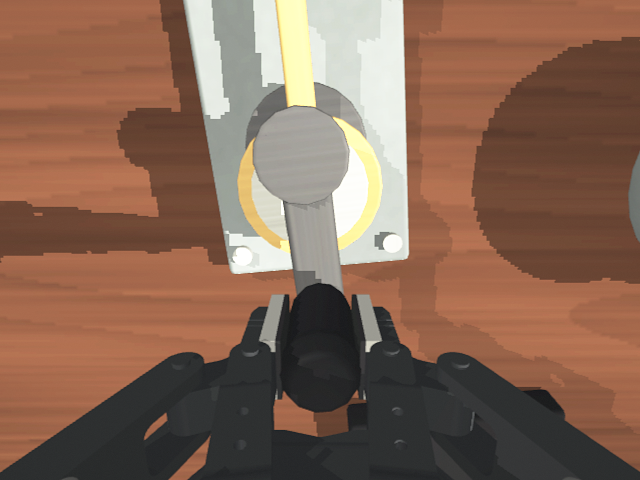

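The handle is back at the front, about 1.2 mm short. I'll nudge it that much, let go and rise.

>>> step_arm(
  moves=[
    [[0,-0.7,0,0,0,0],[0,-0.5,0,0,0,0],[0,0,0,0,0,0],[0,0,0,0,0,0]],
  ],
)

```text
time_s: 21.88
eef_pos: [521.4, 134.1, 287.2]
orientation: [0.001, 1.0, -0.001, 0.0]
wrist_force: [-0.7, -1.1, 11.3]
grip_width: 25.0
gripper_force: 59.0
```

>>> step_arm(
  moves=[
    [[0,0,0,0,0,0],[0,0,0,0,0,0],[0,0,0,0,0,0],[0,0,0,0,0,0],[0,0,0,0,0,0],[0,0,0,0,0,0],[0,0,0,0,0,0]],
  ],
  grip=1,
)

```text
time_s: 22.75
eef_pos: [521.2, 135.6, 286.7]
orientation: [0.0, 1.0, -0.0, 0.0]
wrist_force: [-0.5, 0.1, -0.7]
grip_width: 85.3
gripper_force: 0.0
```

>>> step_arm(
  moves=[
    [[0,0,-8,0,0,0],[0,0,-16,0,0,0],[0,0,-24,0,0,0],[0,0,-24,0,0,0],[0,0,-24,0,0,0],[0,0,-16,0,0,0],[0,0,-8,0,0,0],[0,0,0,0,0,0],[0,0,0,0,0,0]],
  ],
)

```text
time_s: 23.88
eef_pos: [521.0, 135.5, 405.9]
orientation: [0.0, 1.0, 0.0, -0.001]
wrist_force: [0.0, -0.6, 0.7]
grip_width: 85.5
gripper_force: 0.0
```

Run:
```python
from h import *
s=imaging.snapshot("wrist"); cv2.imwrite("pics/wrist5.png",s["img"][:,:,::-1])
for q,z in (("press",0),("press_handle",101)):
    for d in imaging.landmark_of("wrist",q)[:1]: print(q,d, at(s,d["position"],z))
o=env.get_obs();print(o["eef_pos"],o["wrist_force"],o["grip_width"])
```

```text
press {'position': [318.3, 134.8], 'conf': 0.61} [583.98800172 135.97666908   0.        ]
press_handle {'position': [321.8, 225.4], 'conf': 0.55} [523.5471498  133.16615711 101.        ]
[521.04995856 135.5582359  405.92129163] [-0.78320776  1.28993109  0.7317065 ] 85.4458894388323
```

View pics/wrist5.png

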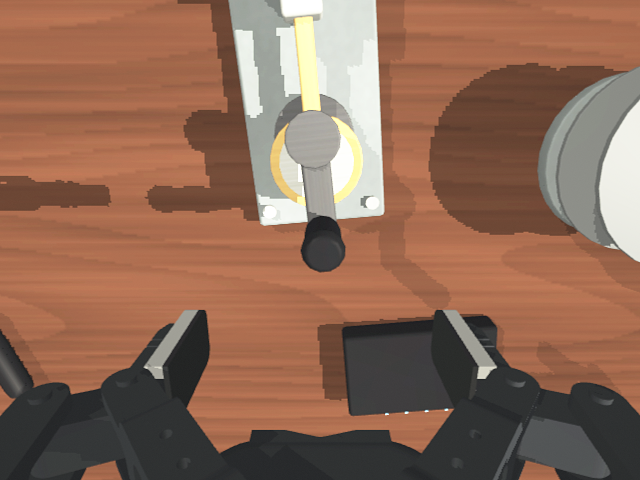

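The handle is at (323,250) and the axle at (313,139), so the crank arm lines up with the bed as it did at the start. The gripper is clear and the winder hasn't moved.

```bash
python3 -c "
from h import *
print(order.hand_in())"
```

```text
the job is handed in; nothing more can be done
None
```

I wound the press crank two full turns clockwise at about 7.5 s a turn, with the handle held throughout and ending back at the front; I then let go, left the winder alone, and handed the job in.

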